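# Line up the perfume oils by shade

### The arm

A 6-joint arm with a two-finger parallel gripper is mounted at the origin on the work surface. World frame = base frame: x ahead of the robot, y to its left, z up, the work surface at z = 0. Lengths are in m, angles in rad, forces in N, time in s.
With the tool pointing down it reaches from about 0.275 to 0.85 m from the base axis. Payload 5.2 kg.
Tool frame: the origin (TCP) lies at the centre of the arm's flange, where the gripper is bolted on; the fingertips stand 173 mm ahead of it and the grasp point (between the pads) lies 155 mm ahead of it (finger_overhang is the distance from the TCP to the fingertips, in m); z points along the fingers, y is the direction in which the jaws open and shut (so a half turn about z gives the same grasp; the last joint's range is limited). The gripper opens to 85 mm and grips with 20 to 120 N. Pads are 22 mm wide; open, the fingers measure 114 mm over their backs; the gripper's body (76 mm by 85 mm) begins 54 mm behind the grasp point. The pads swing forward as they close: fully open they stand 13 mm farther back than shut.
Start: joints at [1.029, 0.259, 1.535, -0, 1.348, -0.203], TCP at [0.183, 0.519, 0.405] pointing down, gripper open.
Joint ranges: [-3.14, 3.14], [-0.91, 2.08], [0.19, 2.58], [-1.22, 4.36], [0.22, 2.71], [-3.12, 3.12]. Speed limits (rad/s): [2.57, 2.57, 3.14, 3.14, 3.14, 3.14].

### API

Orientations are given as a unit quaternion [w, x, y, z].
In Python, from rig import read_state, snapshot, camera_params, job_done, finger_overhang gives the robot as it stands.
- The arm moves only by the tool apply_moves, never from a script. Its argument "increments" is a list of rows, each a list of 2 entries, a list of its own where there are three numbers: the shift along the tool's x, y, z normalised to -1 to 1, where 1 is 0.03 m, then the turn about the tool's z normalised to -1 to 1, where 1 is pi/4 rad. A call has 1 to 10 rows; each row shifts and turns the commanded pose from where the row before left it, along the tool's axes as they then stand; what a row does not reach is not made up. A row lasts 1/8 s, in which the tool goes at most 62.5 mm and 10.7 degrees, less where a joint would pass 70% of its speed; a pose out of reach is approached as far as the arm can. A call with a number of a shift or a turn outside -1 to 1 is refused whole. A call with a gripper value outside its range is refused whole. "grip" is the closure, from 0 (fully open) to 1 (shut), set as the call begins (left out, the last holds). The fingers move at their own pace and stop on an object; the grip force is fixed at half the most. Time passes only in rows, so rows that do not move let the fingers close. It gives the time, the measured TCP pose, the force and the opening at its end, in the units of the state.
- read_state(): the state, without advancing time (a new reading comes with each control period).
- snapshot(name): name is "scene" or "side" or "wrist"; returns the picture (480x640x3 uint8, red, green, blue); there is no depth.
- camera_params(name): a dict with "intrinsics" (3x3 intrinsics, pixels), "dist" ([k1, k2, p1, p2, k3] as OpenCV has them; the pictures are not rectified), "R" (3x3) and "t" (3): a world point X has camera coordinates R X + t; the wrist camera has in their place "hand_eye" (4x4, takes a point from camera to tool coordinates, whose origin is the TCP and whose axes are the flange's). Camera axes: x right, y down, z forward; pixel columns grow to the right and rows downward; lengths in m; the calibration is good to about 2 mm. A picture is of the moment at which its call begins: read the wrist's pose just before it. camera_params takes no time and is no camera call.
- job_done(): hands the job in, once; it reports no verdict.
The state is a dict: "time_s": time; "qpos": joint angles; "joint_velocities": joint speeds; "effort": joint torques, N m; "eef_pos": TCP position; "eef_rot": TCP orientation; "contact_force": force on the tool from outside, world axes, zero at the start; "ft_torque": the same for the moment, N m; "finger_gap": finger opening in m.
Only numpy, scipy, OpenCV 4.12 (cv2) and the standard library are available. Lean on these libraries where they do the work, as an engineer would, in place of code of your own. Each camera call takes 0.05 s, during which the arm holds its last target. There are 200 camera calls.

### The job

Line up the four black-capped oil bottles on the wooden strip in order of shade, one standing upright in the middle of each cork disc, from the lightest oil at the end towards the white tile to the darkest at the end towards the black tile. They are glass: set each one down gently, do not let any fall, and leave the empty glass flacon where it stands.

Things in the scene. Friction and masses are not known exactly. Their poses are not given: they have to be found in the camera images.
- oil_straw: Loose upright round glass bottle of oil, very pale straw-yellow, the lightest of the four shades (seen from above as a ring round the black cap). Body 40 mm in diameter, straight up to 42 mm, shoulder narrowing to 52 mm, cap 22 mm in diameter up to 70 mm. About 0.11 kg. Origin: centre of its underside; z up its axis. The four differ only in shade.
- oil_gold: Loose upright round glass bottle of oil, strong golden yellow, the second lightest of the four shades (seen from above as a ring round the black cap). Body 40 mm in diameter, straight up to 42 mm, shoulder narrowing to 52 mm, cap 22 mm in diameter up to 70 mm. About 0.11 kg. Origin: centre of its underside; z up its axis. The four differ only in shade.
- oil_copper: Loose upright round glass bottle of oil, reddish copper-orange, the second darkest of the four shades (seen from above as a ring round the black cap). Body 40 mm in diameter, straight up to 42 mm, shoulder narrowing to 52 mm, cap 22 mm in diameter up to 70 mm. About 0.11 kg. Origin: centre of its underside; z up its axis. The four differ only in shade.
- oil_brown: Loose upright round glass bottle of oil, very dark brown, nearly black, the darkest of the four shades (seen from above as a ring round the black cap). Body 40 mm in diameter, straight up to 42 mm, shoulder narrowing to 52 mm, cap 22 mm in diameter up to 70 mm. About 0.11 kg. Origin: centre of its underside; z up its axis. The four differ only in shade.
- mark_a: Fixed cork disc, diameter 60 mm, 3 mm thick, outermost of four in a straight row a, b, c, d, 68 mm apart, on a dark wooden strip 290 x 90 x 10 mm; top of the cork 13 mm above the table. Origin: centre of its underside, 10 mm above the table; y runs along the row from a to d, x across it, z up. The strip's place changes each run.
- mark_b: Fixed cork disc, diameter 60 mm, 3 mm thick, inner of four in a straight row a, b, c, d, 68 mm apart, on a dark wooden strip 290 x 90 x 10 mm; top of the cork 13 mm above the table. Origin: centre of its underside, 10 mm above the table; y runs along the row from a to d, x across it, z up. The strip's place changes each run.
- mark_c: Fixed cork disc, diameter 60 mm, 3 mm thick, inner of four in a straight row a, b, c, d, 68 mm apart, on a dark wooden strip 290 x 90 x 10 mm; top of the cork 13 mm above the table. Origin: centre of its underside, 10 mm above the table; y runs along the row from a to d, x across it, z up. The strip's place changes each run.
- mark_d: Fixed cork disc, diameter 60 mm, 3 mm thick, outermost of four in a straight row a, b, c, d, 68 mm apart, on a dark wooden strip 290 x 90 x 10 mm; top of the cork 13 mm above the table. Origin: centre of its underside, 10 mm above the table; y runs along the row from a to d, x across it, z up. The strip's place changes each run.
- white_tile: Fixed white tile, 60 x 60 mm, 6 mm thick, lying flat on the table some way beyond one end of the strip: it marks the light end of the row. An equal black tile lies beyond the other end, the dark end. White may be on mark_a's side (negative world y) or on mark_d's side (positive y). Origin: centre of its underside, on the table.
- flacon: Empty pale bluish clear-glass flacon with a brass collar, loose, upright among the oil bottles; not part of the job. 42 mm in diameter at the belly, 82 mm high, collar 20 mm in diameter, 0.09 kg. Origin: centre of its underside.

How it is judged:
By the outcome, as a careful person would: the job done as asked, in the order asked, and still so for the second after the job is handed in, with the robot touching nothing.
It also fails if it takes over 104 s, if anything falls off the work surface, if the arm or the gripper's body presses on something with over 40 N, if the wrist force passes 120 N, or if a joint passes its speed limit or range.

## Working session

There is one attempt and no reset: what is moved stays moved. The work goes in short steps, Python scripts to look and compute and a tool call to move; the robot and the scene stay as the last step left them, time stands still between calls to the robot, and variables do not carry over. Pictures are saved under pics/ and viewed, about 12 in all and at most 16, crops included, and the job is handed in when it is done.

Besides the shell and the picture viewer there is one more tool, called after "Call:" as name(argument=value, ...) on one line, values as JSON. apply_moves: Moves the arm, as the interface text tells. Its arguments: {"type":"object","properties":{"increments":{"type":"array","items":{"type":"array"}},"grip":{"type":"number"}},"required":["increments"]}

```bash
mkdir -p pics; ls; python3 - <<'E'
from rig import *
import cv2,numpy as np
np.set_printoptions(precision=4,suppress=True)
s=read_state();print(s)
for n in("scene","side","wrist"):
    cv2.imwrite(f"pics/{n}0.png",snapshot(n)[:,:,::-1]);print(n,camera_params(n))
E
```

```text
pics
{'time_s': 0.0, 'qpos': array([ 1.0292,  0.2594,  1.5361, -0.    ,  1.348 , -0.2028]), 'joint_velocities': array([ 0.0006, -0.002 ,  0.001 , -0.0004,  0.0002,  0.0021]), 'effort': array([  0.0023, -44.6023, -29.0579,  -0.0002,   0.0116,   0.    ]), 'eef_pos': array([0.1827, 0.5186, 0.4039]), 'eef_rot': array([-0.0003,  0.1686,  0.9857, -0.0009]), 'contact_force': array([-0.0505,  0.0592, -0.2116]), 'ft_torque': array([-0.0214,  0.0242, -0.097 ]), 'finger_gap': 0.08538735220915235}
scene {'intrinsics': array([[507.9644,   0.    , 328.8324],
       [  0.    , 507.9644, 242.7508],
       [  0.    ,   0.    ,   1.    ]]), 'dist': array([-0.122,  0.   ,  0.   ,  0.   ,  0.   ]), 'R': array([[ 0.2901,  0.9569,  0.0096],
       [ 0.8029, -0.238 , -0.5465],
       [-0.5207,  0.1662, -0.8374]]), 't': array([-0.1548, -0.4185,  1.2157])}
side {'intrinsics': array([[569.5047,   0.    , 321.1742],
       [  0.    , 569.5047, 246.3159],
       [  0.    ,   0.    ,   1.    ]]), 'dist': array([-0.0104,  0.    ,  0.    ,  0.    ,  0.    ]), 'R': array([[ 0.9965, -0.082 , -0.0168],
       [-0.0697, -0.7021, -0.7086],
       [ 0.0463,  0.7073, -0.7054]]), 't': array([-0.5435,  0.0825,  1.0102])}
wrist {'intrinsics': array([[358.2798,   0.    , 326.6292],
       [  0.    , 358.2798, 242.1829],
       [  0.    ,   0.    ,   1.    ]]), 'dist': array([-0.033,  0.   ,  0.   ,  0.   ,  0.   ]), 'hand_eye': array([[-0.0008, -0.9446, -0.3283,  0.0836],
       [ 1.    , -0.001 ,  0.0005, -0.0011],
       [-0.0008, -0.3283,  0.9446,  0.0301],
       [ 0.    ,  0.    ,  0.    ,  1.    ]])}
```

View pics/scene0.png

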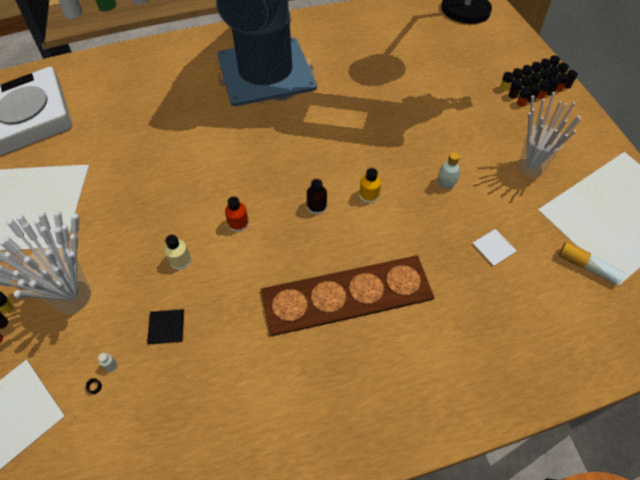

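View pics/wrist0.png

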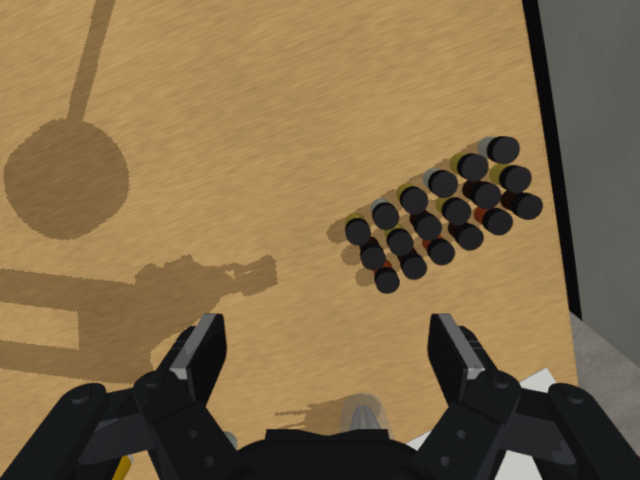

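View pics/side0.png

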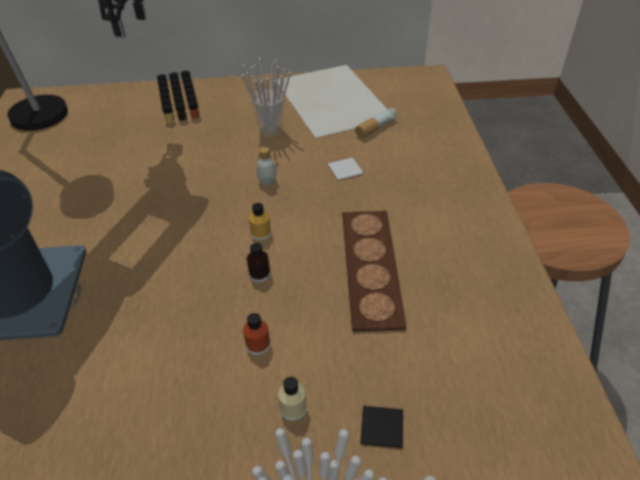

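The pictures show the black tile at the left of the scene view (166,326) and the white one at the right (494,247), so the white end is at +y, which is mark_d. In the scene view the caps are: straw (173,241), copper (234,202), brown (316,185), gold (371,174). The flacon is at (450,172) and the discs run from (290,305) to (404,280).

```bash
cat > h.py <<'E'
import cv2,numpy as np
from rig import *
np.set_printoptions(precision=4,suppress=True)
def ray(n,uv):
    c=camera_params(n);p=cv2.undistortPoints(np.array([[uv]],float),c["intrinsics"],c["dist"])[0,0]
    return -c["R"].T@c["t"], c["R"].T@np.array([p[0],p[1],1])
def plane(n,uv,z):
    o,d=ray(n,uv);return o+d*(z-o[2])/d[2]
def tri(a,b):
    A=np.zeros((3,3));B=np.zeros(3);L=[]
    for o,d in(a,b):
        d=d/np.linalg.norm(d);P=np.eye(3)-np.outer(d,d);A+=P;B+=P@o;L.append((o,P))
    x=np.linalg.solve(A,B);return x,[np.linalg.norm(P@(x-o)) for o,P in L]
def blobs(m,lo,hi):
    n,_,st,c=cv2.connectedComponentsWithStats(m.astype(np.uint8))
    return [(c[i],st[i,4]) for i in range(1,n) if lo<=st[i,4]<=hi]
E
python3 - <<'E'
from h import *
S={n:cv2.imread(f"pics/{n}0.png")[:,:,::-1].astype(int) for n in("scene","side")}
caps={"straw":[(173,241),(290,385)],"copper":[(234,202),(254,320)],"brown":[(316,185),(256,247)],"gold":[(371,174),(258,209)]}
for k,(a,b) in caps.items():
    cs=[]
    for n,p in(("scene",a),("side",b)):
        im=S[n];m=(im.max(2)<(45 if k!="brown" else 28));w=np.zeros_like(m);w[p[1]-12:p[1]+13,p[0]-12:p[0]+13]=1
        bl=sorted(blobs(m&w,15,600),key=lambda q:np.hypot(*(q[0]-p)));
        print(k,n,[(q[0],q[1]) for q in bl[:2]])
        cs.append(bl[0][0] if k!="brown" else np.array(p,float))
    print("   tri",*tri(ray("scene",cs[0]),ray("side",cs[1])),plane("scene",cs[0],.062)[:2],plane("side",cs[1],.062)[:2])
for n,box in(("scene",(265,255,435,330)),("side",(340,205,405,330))):
    im=S[n];x0,y0,x1,y1=box;hsv=cv2.cvtColor(im.astype(np.uint8),cv2.COLOR_RGB2HSV)
    m=np.zeros(im.shape[:2],bool);m[y0:y1,x0:x1]=1;m&=im[:,:,0]>130
    for c,a in blobs(m,250,3000): print(n,"disc?",c,a,plane(n,c,.013))
E
```

```text
straw scene [(array([171.8182, 241.8017]), np.int32(121))]
straw side [(array([290.4356, 385.7423]), np.int32(163))]
   tri [ 0.4806 -0.2693  0.0599] [np.float64(0.0004634903386825363), np.float64(0.00046349033868273767)] [ 0.4817 -0.2687] [ 0.481 -0.271]
copper scene [(array([233.2727, 203.2818]), np.int32(110))]
copper side [(array([253.9562, 321.3212]), np.int32(137))]
   tri [ 0.4291 -0.1504  0.06  ] [np.float64(0.0007408404035743975), np.float64(0.0007408404035744593)] [ 0.4299 -0.15  ] [ 0.4299 -0.1526]
brown scene [(array([316.0721, 190.1126]), np.int32(222))]
brown side [(array([257.5714, 254.6633]), np.int32(98))]
   tri [0.4341 0.0051 0.0661] [np.float64(0.0007913870718929121), np.float64(0.0007913870718930252)] [0.4317 0.0054] [0.4332 0.0101]
gold scene [(array([371.1863, 174.4314]), np.int32(102))]
gold side [(array([257.6353, 209.0824]), np.int32(85))]
   tri [0.436  0.1124 0.0611] [np.float64(0.0004861523100351924), np.float64(0.0004861523100354329)] [0.4362 0.1124] [0.4363 0.1107]
scene disc? [315.5645 265.2566] 2471 [ 0.5693 -0.0356  0.013 ]
scene disc? [428.8123 269.0912] 373 [0.6345 0.1554 0.013 ]
scene disc? [403.3238 279.5657] 769 [0.6412 0.1038 0.013 ]
scene disc? [366.1742 287.6692] 798 [0.6376 0.036  0.013 ]
scene disc? [328.1294 296.0375] 827 [ 0.6343 -0.0319  0.013 ]
scene disc? [289.3138 304.4558] 838 [ 0.6309 -0.0997  0.013 ]
scene disc? [390.7564 319.5076] 1966 [0.7065 0.0558 0.013 ]
side disc? [394.5972 225.6186] 797 [0.6954 0.0921 0.013 ]
side disc? [367.4757 247.3681] 288 [0.6351 0.0385 0.013 ]
side disc? [370.3448 274.2947] 319 [ 0.6308 -0.029   0.013 ]
side disc? [373.7826 304.1033] 368 [ 0.6268 -0.0969  0.013 ]
```

Call:
apply_moves(increments=[[[0,0,0],0.224],[[0,0,0],0.224],[[0,0,0],0.224],[[0,0,0],0.224],[[0,0,0],0.224],[[0,0,0],0.224],[[0,0,0],0.225],[[0,0,0],0],[[0,0,0],0]], grip=0)

```text
time_s: 1.27
eef_pos: [0.1827, 0.5187, 0.4045]
eef_rot: [0.0, 0.706, 0.708, -0.0]
contact_force: [0.5, 0.2, -0.0]
finger_gap: 0.0856
```

Call:
apply_moves(increments=[[[-0.96,0.6,0],0],[[-0.96,0.6,0],0],[[-0.96,0.6,0],0],[[-0.96,0.6,0],0],[[-0.96,0.6,0],0],[[-0.96,0.6,0],0],[[-0.96,0.6,0],0]])

```text
time_s: 2.15
eef_pos: [0.3091, 0.3161, 0.4048]
eef_rot: [0.0, 0.706, 0.708, 0.0]
contact_force: [-0.4, -0.2, -0.4]
finger_gap: 0.0854
```

Call:
apply_moves(increments=[[[-0.96,0.6,0.3],0],[[-0.96,0.6,0.3],0],[[-0.96,0.6,0.3],0],[[-0.96,0.6,0.3],0],[[-0.96,0.6,0.3],0],[[-0.96,0.6,0.3],0],[[-0.96,0.6,0.3],0],[[0,0,0],0],[[0,0,0],0]])

```text
time_s: 3.28
eef_pos: [0.4344, 0.1156, 0.3417]
eef_rot: [-0.0, 0.707, 0.707, -0.0]
contact_force: [0.4, 0.9, 1.2]
finger_gap: 0.0852
```

```bash
cat >> h.py <<'E'
from scipy.spatial.transform import Rotation as Ro
def wpose(s):
    w,x,y,z=s["eef_rot"];T=np.eye(4);T[:3,:3]=Ro.from_quat([x,y,z,w]).as_matrix();T[:3,3]=s["eef_pos"]
    return T@camera_params("wrist")["hand_eye"]
def wplane(T,uv,z):
    c=camera_params("wrist");p=cv2.undistortPoints(np.array([[uv]],float),c["intrinsics"],c["dist"])[0,0]
    d=T[:3,:3]@np.array([p[0],p[1],1]);o=T[:3,3];return o+d*(z-o[2])/d[2]
def wproj(T,X):
    c=camera_params("wrist");W=np.linalg.inv(T)
    return cv2.projectPoints(np.array([X],float),cv2.Rodrigues(W[:3,:3])[0],W[:3,3],c["intrinsics"],c["dist"])[0][0,0]
def shot(name):
    s=read_state();T=wpose(s);im=snapshot("wrist");cv2.imwrite(f"pics/{name}.png",im[:,:,::-1]);np.save(f"pics/{name}.npy",T);return im,T
E
python3 - <<'E'
from h import *
im,T=shot("w1")
for X in([.436,.1115,.07],[.434,.008,.07],[.6362,.037,.013],[.6395,.105,.013]): print(X,wproj(T,X))
E
```

```text
[0.436, 0.1115, 0.07] [328.0664 247.1575]
[0.434, 0.008, 0.07] [325.4866 366.6003]
[0.6362, 0.037, 0.013] [538.9438 300.4806]
[0.6395, 0.105, 0.013] [557.4048 232.0118]
```

View pics/w1.png

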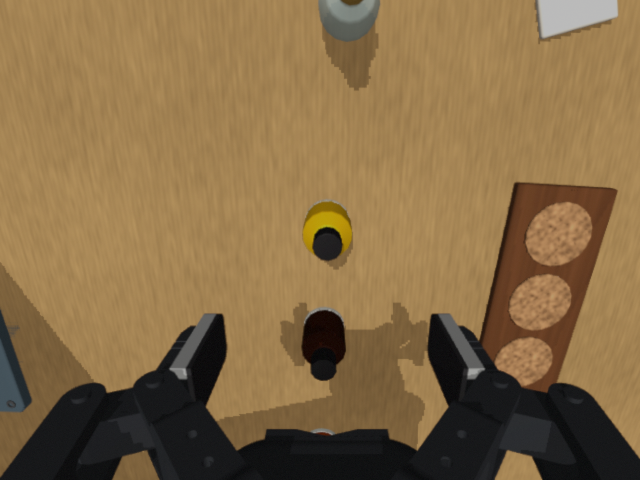

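The wrist view confirms the estimates to within about 2 px: gold cap (327,246), brown cap (323,368), disc d (559,233), disc c (540,302).

```bash
python3 - <<'E'
from h import *
im=cv2.imread("pics/w1.png")[:,:,::-1].astype(int);T=np.load("pics/w1.npy")
m=im[:,:,0]>110;w=np.zeros_like(m);
for nm,(x0,y0,x1,y1),z in(("d",(524,198,594,268),.013),("c",(507,272,573,333),.013)):
    w[:]=0;w[y0:y1,x0:x1]=1;hsv=cv2.cvtColor(im.astype(np.uint8),cv2.COLOR_RGB2HSV)
    print(nm,[(c,a,wplane(T,c,z)) for c,a in blobs(cv2.morphologyEx((m&w).astype(np.uint8),cv2.MORPH_CLOSE,np.ones((5,5))),800,9999)])
print("gold",wplane(T,(327.5,244.5),.066),"brown",wplane(T,(323,368),.068))
E
```

```text
d [(array([558.8713, 233.5773]), np.int32(3357), array([0.6411, 0.1035, 0.013 ]))]
c [(array([540.0018, 301.8552]), np.int32(2762), array([0.6375, 0.0355, 0.013 ]))]
gold [0.4356 0.1121 0.066 ] brown [0.4319 0.005  0.068 ]
```

Call:
apply_moves(increments=[[[-0.12,0.04,0.8],0],[[0,0,0.9],0],[[0,0,0.9],0],[[0,0,0.9],0],[[0,0,0.8],0],[[0,0,0.6],0],[[0,0,0.4],0],[[0,0,0],0],[[0,0,0],0]])

```text
time_s: 4.45
eef_pos: [0.4362, 0.1121, 0.1834]
eef_rot: [0.0, 0.707, 0.707, 0.0]
contact_force: [-0.2, -0.2, 0.2]
finger_gap: 0.0853
```

Call:
apply_moves(increments=[[[0,0,0],0],[[0,0,0],0],[[0,0,0],0],[[0,0,0],0],[[0,0,0],0],[[0,0,0],0],[[0,0,0],0],[[0,0,0],0]], grip=1)

```text
time_s: 5.45
eef_pos: [0.436, 0.1118, 0.1833]
eef_rot: [0.0, 0.707, 0.707, 0.0]
contact_force: [-1.4, -0.1, 5.6]
finger_gap: 0.0384
```

Call:
apply_moves(increments=[[[0,0,-0.3],0],[[0,0,-0.7],0],[[0,0,-0.9],0],[[0,0,-0.9],0],[[0,0,-0.7],0]])

```text
time_s: 6.08
eef_pos: [0.4358, 0.1119, 0.2892]
eef_rot: [0.0, 0.707, 0.707, 0.0]
contact_force: [0.2, 0.5, -0.3]
finger_gap: 0.0385
```

Call:
apply_moves(increments=[[[-0.1,0.27,0],0],[[-0.28,0.74,0],0],[[-0.33,0.9,0],0],[[-0.35,0.9,0],0],[[-0.35,0.9,0],0],[[-0.35,0.9,0],0],[[-0.35,0.9,0],0],[[-0.28,0.74,0],0],[[-0.14,0.45,0],0],[[0,0,0],0]])

```text
time_s: 7.32
eef_pos: [0.6372, 0.0355, 0.2865]
eef_rot: [-0.001, 0.707, 0.707, -0.0]
contact_force: [-1.0, -0.0, -1.2]
finger_gap: 0.0387
```

```bash
python3 - <<'E'
from h import *
s=read_state();print(s["eef_pos"],s["contact_force"],s["finger_gap"])
im,T=shot("w2")
g=np.concatenate([im,snapshot("side")],1);cv2.imwrite("pics/w2s.png",cv2.resize(g,(800,300),interpolation=cv2.INTER_AREA)[:,:,::-1])
for X in([.6405,.104,.013],[.637,.036,.013]): print(X,wproj(T,X))
E
```

```text
[0.6372 0.0355 0.2865] [-0.99   -0.0247 -1.1966] 0.03866172387434834
[0.6405, 0.104, 0.013] [330.9848 142.2195]
[0.637, 0.036, 0.013] [325.8955 240.1801]
```

View pics/w2s.png

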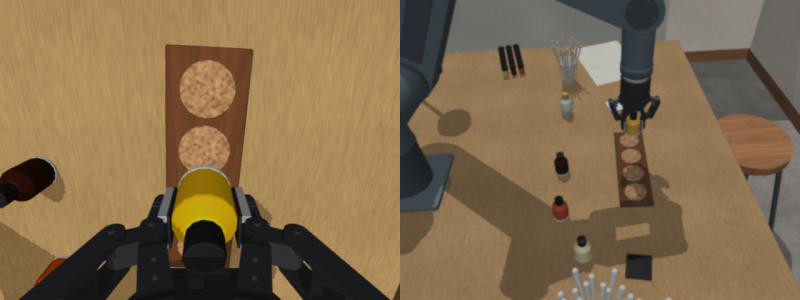

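Gold is held upright. Disc d at (331,142) matches its prediction, so I'm lowering it.

Call:
apply_moves(increments=[[[0.02,0,0.5],0],[[0,0,0.8],0],[[0,0,0.7],0],[[0,0,0.5],0],[[0,0,0.25],0],[[0,0,0.1],0],[[0,0,0],0]])

```text
time_s: 8.3
eef_pos: [0.6371, 0.0365, 0.2026]
eef_rot: [0.0, 0.707, 0.707, 0.0]
contact_force: [0.3, -0.3, -1.1]
finger_gap: 0.0386
```

Call:
apply_moves(increments=[[[0,0,0.04],0],[[0,0,0.04],0],[[0,0,0],0]])

```text
time_s: 8.68
eef_pos: [0.6368, 0.0365, 0.1999]
eef_rot: [0.0, 0.707, 0.707, 0.0]
contact_force: [-0.3, 0.4, -0.9]
finger_gap: 0.0388
```

Call:
apply_moves(increments=[[[0,0,0.04],0],[[0,0,0.04],0],[[0,0,0],0]])

```text
time_s: 9.05
eef_pos: [0.6368, 0.0365, 0.1972]
eef_rot: [-0.0, 0.707, 0.707, -0.0]
contact_force: [0.6, 0.4, -1.1]
finger_gap: 0.0385
```

Call:
apply_moves(increments=[[[0,0,0.03],0],[[0,0,0],0]])

```text
time_s: 9.3
eef_pos: [0.6368, 0.0365, 0.1965]
eef_rot: [-0.0, 0.707, 0.707, -0.0]
contact_force: [0.4, -0.2, -2.2]
finger_gap: 0.0386
```

Call:
apply_moves(increments=[[[0,0,0.03],0],[[0,0,0],0]])

```text
time_s: 9.55
eef_pos: [0.6368, 0.0365, 0.1964]
eef_rot: [0.0, 0.707, 0.707, 0.0]
contact_force: [-2.8, 0.1, 5.3]
finger_gap: 0.0388
```

Contact at the expected height (0.1964, 5 N), so I'm releasing.

Call:
apply_moves(increments=[[[0,0,0],0],[[0,0,0],0],[[0,0,0],0],[[0,0,0],0],[[0,0,0],0],[[0,0,0],0]], grip=0)

```text
time_s: 10.3
eef_pos: [0.6368, 0.0365, 0.1956]
eef_rot: [0.0, 0.707, 0.707, -0.0]
contact_force: [-0.2, -0.4, -0.6]
finger_gap: 0.0852
```

Call:
apply_moves(increments=[[[0,0,-0.4],0],[[0,0,-0.8],0],[[0,0,-1],0],[[0,0,-1],0],[[0,0,-0.8],0],[[0,0,0],0]])

```text
time_s: 11.05
eef_pos: [0.6375, 0.0365, 0.3188]
eef_rot: [0.002, 0.707, 0.707, 0.002]
contact_force: [1.2, -0.5, 0.7]
finger_gap: 0.0853
```

```bash
python3 - <<'E'
from h import *
s=read_state();print(s["eef_pos"],s["contact_force"],s["finger_gap"])
im,T=shot("w3")
for X in([.637,.0365,.083],[.434,.006,.07],[.6405,.104,.013]): print(X,wproj(T,X))
E
```

```text
[0.6375 0.0365 0.3188] [ 1.171  -0.4694  0.7112] 0.08533756775833927
[0.637, 0.0365, 0.083] [322.53   260.2238]
[0.434, 0.006, 0.07] [ 30.4506 294.5485]
[0.6405, 0.104, 0.013] [327.1979 140.5262]
```

View pics/w3.png

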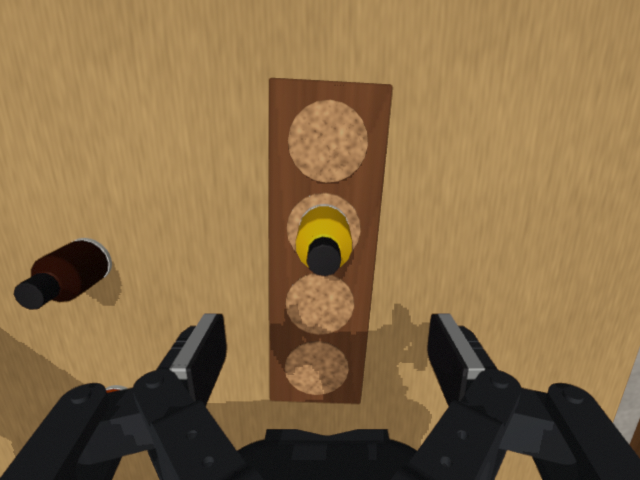

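Gold stands upright on disc c, base round (324,229). Brown's cap at (29,292) gives about (0.433, 0.006), so brown goes next.

Call:
apply_moves(increments=[[[-0.1,-0.4,0],0],[[-0.1,-0.8,0],0],[[-0.1,-0.8,0],0],[[-0.1,-0.8,0],0],[[-0.1,-0.8,0],0],[[-0.1,-0.8,0],0],[[-0.1,-0.8,0],0],[[-0.1,-0.8,0],0],[[-0.22,-0.8,0],0],[[0,0,0],0]])

```text
time_s: 12.35
eef_pos: [0.4305, 0.0061, 0.3145]
eef_rot: [-0.001, 0.708, 0.707, -0.001]
contact_force: [1.2, -0.2, 0.7]
finger_gap: 0.0857
```

```bash
python3 - <<'E'
from h import *
s=read_state();print(s["eef_pos"],s["eef_rot"])
im,T=shot("w4");m=im.max(2)<28;w=np.zeros_like(m)
u=wproj(T,[.433,.006,.07]);print(u)
x,y=u.astype(int);cv2.imwrite("pics/w4c.png",cv2.resize(im[y-80:y+60,x-100:x+100],None,fx=3,fy=3)[:,:,::-1])
E
```

```text
[0.4305 0.0061 0.3145] [-0.0015  0.7075  0.7067 -0.0009]
[330.7942 255.7668]
```

View pics/w4c.png

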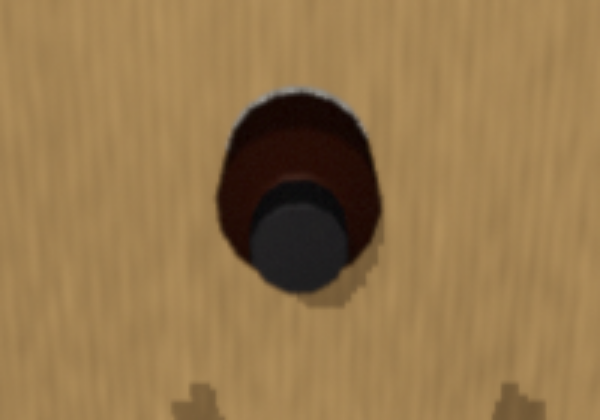

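Brown's cap top is at (329.7,257.3), against a predicted (330.8,255.8), so brown is at about (0.432, 0.005).

Call:
apply_moves(increments=[[[-0.03,0.06,0.5],0],[[0,0,0.8],0],[[0,0,0.9],0],[[0,0,0.9],0],[[0,0,0.7],0],[[0,0,0.4],0],[[0,0,0.15],0],[[0,0,0],0],[[0,0,0],0]])

```text
time_s: 13.52
eef_pos: [0.435, 0.005, 0.1857]
eef_rot: [0.001, 0.707, 0.707, 0.0]
contact_force: [-0.8, 0.1, 0.8]
finger_gap: 0.0853
```

Call:
apply_moves(increments=[[[0,0,0],0],[[0,0,0],0],[[0,0,0],0],[[0,0,0],0],[[0,0,0],0],[[0,0,0],0],[[0,0,0],0],[[0,0,0],0]], grip=1)

```text
time_s: 14.52
eef_pos: [0.4345, 0.0051, 0.1856]
eef_rot: [0.0, 0.707, 0.707, -0.0]
contact_force: [-2.8, 0.3, 7.0]
finger_gap: 0.038
```

Call:
apply_moves(increments=[[[0,0,-0.3],0],[[0,0,-0.7],0],[[0,0,-0.9],0],[[0,0,-0.9],0],[[0,0,-0.7],0],[[0,0,0],0]])

```text
time_s: 15.28
eef_pos: [0.4352, 0.005, 0.2917]
eef_rot: [0.002, 0.707, 0.707, 0.001]
contact_force: [0.3, 0.3, -1.6]
finger_gap: 0.0384
```

Call:
apply_moves(increments=[[[-0.15,0.3,0],0],[[-0.4,0.75,0],0],[[-0.48,0.9,0],0],[[-0.48,0.9,0],0],[[-0.48,0.9,0],0],[[-0.48,0.9,0],0],[[-0.48,0.9,0],0],[[-0.38,0.65,0],0],[[-0.15,0.3,0],0],[[0,0,0],0]])

```text
time_s: 16.52
eef_pos: [0.6297, -0.0996, 0.2887]
eef_rot: [-0.001, 0.707, 0.707, -0.0]
contact_force: [0.5, -0.3, -1.3]
finger_gap: 0.0384
```

Call:
apply_moves(increments=[[[0,0,0.5],0],[[0,0,0.8],0],[[0,0,0.6],0],[[0,0,0.4],0],[[0,0,0.2],0],[[0,0,0],0]])

```text
time_s: 17.27
eef_pos: [0.6296, -0.0994, 0.2149]
eef_rot: [-0.0, 0.707, 0.707, -0.0]
contact_force: [0.1, 0.4, -1.0]
finger_gap: 0.0385
```

Call:
apply_moves(increments=[[[0,0,0.25],0],[[0,0,0.12],0],[[0,0,0.04],0],[[0,0,0.03],0],[[0,0,0.03],0],[[0,0,0],0]])

```text
time_s: 18.02
eef_pos: [0.6296, -0.0994, 0.201]
eef_rot: [0.0, 0.707, 0.707, 0.0]
contact_force: [-0.1, 0.3, -1.1]
finger_gap: 0.0385
```

Call:
apply_moves(increments=[[[0,0,0.03],0],[[0,0,0],0]])

```text
time_s: 18.27
eef_pos: [0.6296, -0.0994, 0.2001]
eef_rot: [-0.0, 0.707, 0.707, -0.0]
contact_force: [0.2, -0.4, -1.7]
finger_gap: 0.0382
```

Call:
apply_moves(increments=[[[0,0,0.03],0],[[0,0,0],0]])

```text
time_s: 18.52
eef_pos: [0.6295, -0.0994, 0.1991]
eef_rot: [-0.0, 0.707, 0.707, -0.0]
contact_force: [-0.1, 0.5, -1.1]
finger_gap: 0.0384
```

Call:
apply_moves(increments=[[[0,0,0.03],0],[[0,0,0],0]])

```text
time_s: 18.77
eef_pos: [0.6296, -0.0994, 0.1987]
eef_rot: [0.0, 0.707, 0.707, 0.0]
contact_force: [-1.3, 0.1, 3.7]
finger_gap: 0.0382
```

Call:
apply_moves(increments=[[[0,0,0.01],0],[[0,0,0],0]])

```text
time_s: 19.02
eef_pos: [0.6296, -0.0994, 0.1987]
eef_rot: [0.0, 0.707, 0.707, 0.0]
contact_force: [-2.9, -0.9, 5.5]
finger_gap: 0.0386
```

Brown has touched down on disc a. Now I'm releasing it and going to copper at about (0.4295, -0.151).

Call:
apply_moves(increments=[[[0,0,0],0],[[0,0,0],0],[[0,0,0],0],[[0,0,0],0],[[0,0,0],0],[[0,0,0],0]], grip=0)

```text
time_s: 19.77
eef_pos: [0.6296, -0.0994, 0.198]
eef_rot: [0.0, 0.707, 0.707, 0.0]
contact_force: [-0.1, -0.6, 0.4]
finger_gap: 0.0855
```

Call:
apply_moves(increments=[[[0,0,-0.4],0],[[0,0,-0.8],0],[[0,0,-1],0],[[0,0,-1],0],[[0,0,-0.6],0],[[0,0,0],0]])

```text
time_s: 20.52
eef_pos: [0.63, -0.0995, 0.3139]
eef_rot: [0.002, 0.707, 0.707, 0.001]
contact_force: [0.2, 0.4, -0.4]
finger_gap: 0.0855
```

Call:
apply_moves(increments=[[[-0.1,-0.4,0],0],[[-0.2,-0.8,0],0],[[-0.2,-0.8,0],0],[[-0.2,-0.8,0],0],[[-0.2,-0.8,0],0],[[-0.2,-0.8,0],0],[[-0.2,-0.8,0],0],[[-0.2,-0.8,0],0],[[-0.22,-0.68,0],0],[[0,0,0],0]])

```text
time_s: 21.78
eef_pos: [0.4273, -0.1507, 0.3108]
eef_rot: [-0.002, 0.708, 0.706, -0.0]
contact_force: [-0.8, -0.7, 0.1]
finger_gap: 0.0853
```

```bash
python3 - <<'E'
from h import *
s=read_state();print(s["eef_pos"],s["eef_rot"])
im,T=shot("w5")
for X in([.4295,-.151,.07],[.63,-.0995,.083],[.481,-.27,.07],[.6335,-.032,.013]): print(X,wproj(T,X))
E
```

```text
[ 0.4273 -0.1507  0.3108] [-0.0016  0.7078  0.7064 -0.0004]
[0.4295, -0.151, 0.07] [330.2399 258.531 ]
[0.63, -0.0995, 0.083] [681.9502 181.6225]
[0.481, -0.27, 0.07] [399.1378 406.6472]
[0.6335, -0.032, 0.013] [622.8288  68.0388]
```

View pics/w5.png

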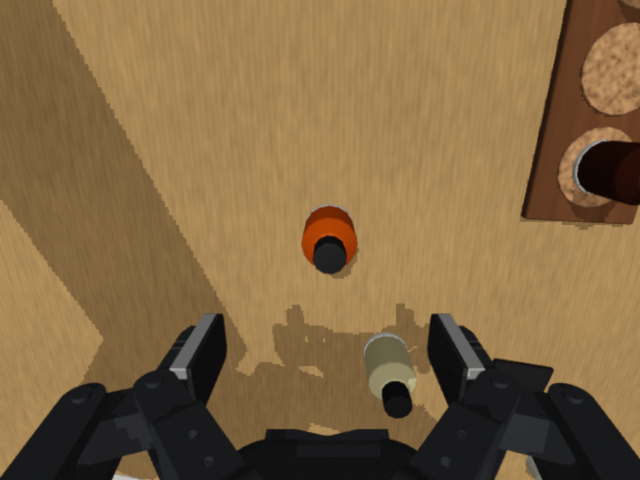

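The copper cap at (330,257) matches its prediction. Brown stands on disc a, and the straw cap at (397,401) gives about (0.480, -0.267).

Call:
apply_moves(increments=[[[0,0,0.5],0],[[0,0,0.8],0],[[0,0,0.9],0],[[0,0,0.9],0],[[0,0,0.65],0],[[0,0,0.4],0],[[0,0,0.1],0],[[0,0,0],0],[[0,0,0],0]])

```text
time_s: 22.95
eef_pos: [0.4295, -0.1511, 0.1852]
eef_rot: [0.001, 0.707, 0.707, 0.0]
contact_force: [-0.1, -0.4, 0.2]
finger_gap: 0.0853
```

Call:
apply_moves(increments=[[[0,0,0],0],[[0,0,0],0],[[0,0,0],0],[[0,0,0],0],[[0,0,0],0],[[0,0,0],0],[[0,0,0],0],[[0,0,0],0]], grip=1)

```text
time_s: 23.95
eef_pos: [0.4292, -0.151, 0.1851]
eef_rot: [0.0, 0.707, 0.707, 0.0]
contact_force: [-1.5, 1.3, 6.2]
finger_gap: 0.0383
```

Call:
apply_moves(increments=[[[0,0,-0.3],0],[[0,0,-0.7],0],[[0,0,-0.9],0],[[0,0,-0.9],0],[[0,0,-0.8],0],[[0,0,0],0]])

```text
time_s: 24.7
eef_pos: [0.4297, -0.1512, 0.2943]
eef_rot: [0.002, 0.707, 0.707, 0.0]
contact_force: [0.2, -0.4, -2.0]
finger_gap: 0.0385
```

Call:
apply_moves(increments=[[[0.18,0.3,0],0],[[0.44,0.75,0],0],[[0.53,0.9,0],0],[[0.53,0.9,0],0],[[0.53,0.9,0],0],[[0.53,0.9,0],0],[[0.53,0.9,0],0],[[0.5,0.9,0],0],[[0.2,0.35,0],0],[[0,0,0],0]])

```text
time_s: 25.95
eef_pos: [0.6332, -0.0312, 0.291]
eef_rot: [-0.001, 0.707, 0.707, -0.001]
contact_force: [-0.3, 0.2, -1.3]
finger_gap: 0.0385
```

Call:
apply_moves(increments=[[[0,0,0.5],0],[[0,0,0.8],0],[[0,0,0.6],0],[[0,0,0.4],0],[[0,0,0.2],0],[[0,0,0],0]])

```text
time_s: 26.7
eef_pos: [0.6332, -0.032, 0.2173]
eef_rot: [-0.0, 0.707, 0.707, -0.0]
contact_force: [-0.3, 0.5, -1.2]
finger_gap: 0.0384
```

Contact is expected at 0.198.

Call:
apply_moves(increments=[[[0,0,0.3],0],[[0,0,0.15],0],[[0,0,0.05],0],[[0,0,0.03],0],[[0,0,0.03],0],[[0,0,0],0]])

```text
time_s: 27.45
eef_pos: [0.6333, -0.0319, 0.2008]
eef_rot: [0.0, 0.707, 0.707, 0.0]
contact_force: [-0.7, -0.5, -1.5]
finger_gap: 0.0386
```

Call:
apply_moves(increments=[[[0,0,0.03],0],[[0,0,0],0]])

```text
time_s: 27.7
eef_pos: [0.6332, -0.0319, 0.1998]
eef_rot: [-0.0, 0.707, 0.707, -0.0]
contact_force: [-0.1, -0.6, -0.7]
finger_gap: 0.0386
```

Call:
apply_moves(increments=[[[0,0,0.02],0],[[0,0,0],0]])

```text
time_s: 27.95
eef_pos: [0.6332, -0.0319, 0.1992]
eef_rot: [-0.0, 0.707, 0.707, -0.0]
contact_force: [-0.1, 0.4, -0.1]
finger_gap: 0.0385
```

Call:
apply_moves(increments=[[[0,0,0.02],0],[[0,0,0.02],0],[[0,0,0],0]])

```text
time_s: 28.32
eef_pos: [0.6332, -0.0319, 0.1982]
eef_rot: [0.0, 0.707, 0.707, 0.0]
contact_force: [-1.1, 0.4, 0.7]
finger_gap: 0.0383
```

Call:
apply_moves(increments=[[[0,0,0.02],0],[[0,0,0],0]])

```text
time_s: 28.58
eef_pos: [0.6332, -0.0319, 0.1981]
eef_rot: [0.0, 0.707, 0.707, 0.0]
contact_force: [-2.1, 0.3, 5.3]
finger_gap: 0.0388
```

Copper has touched down on disc b. Releasing it and going to straw.

Call:
apply_moves(increments=[[[0,0,0],0],[[0,0,0],0],[[0,0,0],0],[[0,0,0],0],[[0,0,0],0],[[0,0,0],0]], grip=0)

```text
time_s: 29.32
eef_pos: [0.6332, -0.0319, 0.1974]
eef_rot: [-0.0, 0.707, 0.707, -0.0]
contact_force: [-0.2, 0.1, -0.3]
finger_gap: 0.0851
```

Call:
apply_moves(increments=[[[0,0,-0.4],0],[[0,0,-0.8],0],[[0,0,-1],0],[[0,0,-1],0],[[0,0,-0.6],0],[[0,0,0],0]])

```text
time_s: 30.08
eef_pos: [0.6336, -0.0319, 0.3133]
eef_rot: [0.002, 0.707, 0.707, 0.001]
contact_force: [-1.3, 0.4, -1.3]
finger_gap: 0.0854
```

Call:
apply_moves(increments=[[[-0.5,-0.3,0],0],[[-0.9,-0.6,0],0],[[-0.95,-0.6,0],0],[[-0.95,-0.6,0],0],[[-0.95,-0.6,0],0],[[-0.95,-0.6,0],0],[[-0.95,-0.6,0],0],[[-0.95,-0.6,0],0],[[-0.77,-0.55,0],0],[[0,0,0],0]])

```text
time_s: 31.32
eef_pos: [0.4797, -0.2696, 0.3099]
eef_rot: [-0.001, 0.708, 0.706, -0.0]
contact_force: [0.5, 1.0, -0.4]
finger_gap: 0.0855
```

```bash
python3 - <<'E'
from h import *
s=read_state();print(s["eef_pos"],s["eef_rot"])
im,T=shot("w6")
for X in([.4805,-.268,.07],[.63,-.0995,.083]): print(X,wproj(T,X))
E
```

```text
[ 0.4797 -0.2696  0.3099] [-0.0015  0.7084  0.7058 -0.0004]
[0.4805, -0.268, 0.07] [327.9437 256.1285]
[0.63, -0.0995, 0.083] [646.9681 -72.4459]
```

View pics/w6.png

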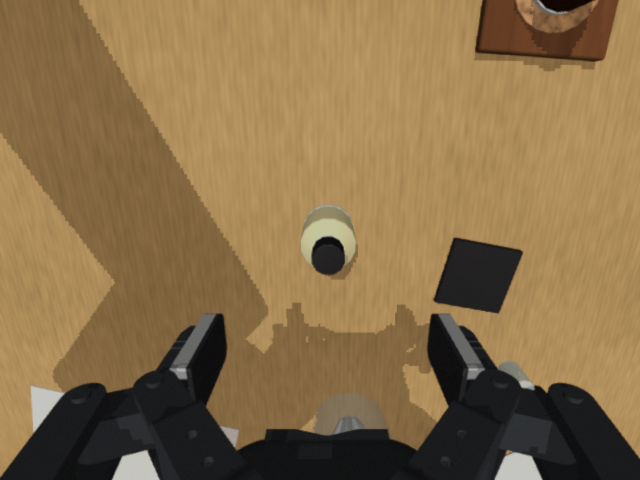

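The straw cap at (328,258) is directly under the gripper, and the surroundings are clear. Descending.

Call:
apply_moves(increments=[[[0,-0.02,0.5],0],[[0,0,0.8],0],[[0,0,0.9],0],[[0,0,0.9],0],[[0,0,0.65],0],[[0,0,0.35],0],[[0,0,0.1],0],[[0,0,0],0],[[0,0,0],0]])

```text
time_s: 32.5
eef_pos: [0.4814, -0.2681, 0.1861]
eef_rot: [0.001, 0.707, 0.707, 0.0]
contact_force: [0.0, -0.4, 0.6]
finger_gap: 0.0855
```

Call:
apply_moves(increments=[[[0,0,0],0],[[0,0,0],0],[[0,0,0],0],[[0,0,0],0],[[0,0,0],0],[[0,0,0],0],[[0,0,0],0],[[0,0,0],0]], grip=1)

```text
time_s: 33.5
eef_pos: [0.4812, -0.2681, 0.1859]
eef_rot: [0.0, 0.707, 0.707, -0.0]
contact_force: [-1.0, 0.9, 6.0]
finger_gap: 0.0382
```

Call:
apply_moves(increments=[[[0,0,-0.3],0],[[0,0,-0.7],0],[[0,0,-0.9],0],[[0,0,-0.9],0],[[0,0,-0.9],0],[[0,0,-0.6],0],[[0,0,0],0]])

```text
time_s: 34.38
eef_pos: [0.4813, -0.2681, 0.3159]
eef_rot: [0.002, 0.707, 0.707, 0.0]
contact_force: [-0.3, -0.8, -2.2]
finger_gap: 0.0383
```

Call:
apply_moves(increments=[[[0.4,0.17,0],0],[[0.8,0.34,0],0],[[0.9,0.38,0],0],[[0.9,0.38,0],0],[[0.9,0.38,0],0],[[0.9,0.38,0],0],[[0.9,0.38,0],0],[[0.9,0.38,0],0],[[0.9,0.38,0],0],[[0.9,0.38,0],0]])

```text
time_s: 35.62
eef_pos: [0.5874, -0.014, 0.3128]
eef_rot: [-0.001, 0.707, 0.707, -0.001]
contact_force: [-0.8, 0.2, -1.1]
finger_gap: 0.0384
```

Call:
apply_moves(increments=[[[0.9,0.4,0],0],[[0.9,0.4,0],0],[[0.9,0.4,0],0],[[0.8,0.34,0],0],[[0.4,0.17,0],0],[[0.13,0.05,0],0],[[0,0,0],0],[[0,0,0],0]])

```text
time_s: 36.62
eef_pos: [0.6403, 0.1041, 0.3144]
eef_rot: [0.0, 0.708, 0.707, -0.0]
contact_force: [0.4, -0.1, -1.3]
finger_gap: 0.0383
```

Place height is about 0.199. Descending 0.098 first, then small steps.

Call:
apply_moves(increments=[[[0.03,0,0.5],0],[[0,0,0.8],0],[[0,0,0.8],0],[[0,0,0.6],0],[[0,0,0.4],0],[[0,0,0.2],0],[[0,0,0],0]])

```text
time_s: 37.5
eef_pos: [0.6405, 0.1058, 0.2154]
eef_rot: [0.0, 0.707, 0.707, 0.0]
contact_force: [-0.1, 0.7, -0.9]
finger_gap: 0.0384
```

Call:
apply_moves(increments=[[[0,0,0.25],0],[[0,0,0.1],0],[[0,0,0.03],0],[[0,0,0.03],0],[[0,0,0],0]])

```text
time_s: 38.12
eef_pos: [0.6405, 0.1058, 0.2032]
eef_rot: [0.0, 0.707, 0.707, 0.0]
contact_force: [-0.6, -0.2, -2.2]
finger_gap: 0.0384
```

Call:
apply_moves(increments=[[[-0.02,0,0.04],0],[[-0.01,0,0.04],0],[[0,0,0.03],0],[[0,0,0],0]])

```text
time_s: 38.62
eef_pos: [0.6404, 0.1049, 0.1997]
eef_rot: [-0.0, 0.707, 0.707, -0.0]
contact_force: [0.2, 0.4, -1.2]
finger_gap: 0.0383
```

Call:
apply_moves(increments=[[[0,0,0.02],0],[[0,0,0.01],0],[[0,0,0],0]])

```text
time_s: 39.0
eef_pos: [0.6405, 0.105, 0.199]
eef_rot: [0.0, 0.707, 0.707, 0.0]
contact_force: [-0.4, -0.6, -0.7]
finger_gap: 0.0383
```

Call:
apply_moves(increments=[[[0,0,0.02],0],[[0,0,0],0]])

```text
time_s: 39.25
eef_pos: [0.6404, 0.1049, 0.199]
eef_rot: [0.0, 0.707, 0.707, 0.0]
contact_force: [-2.6, -0.2, 4.4]
finger_gap: 0.0382
```

Call:
apply_moves(increments=[[[0,0,0],0],[[0,0,0],0],[[0,0,0],0],[[0,0,0],0],[[0,0,0],0],[[0,0,0],0]], grip=0)

```text
time_s: 40.0
eef_pos: [0.6405, 0.1049, 0.1983]
eef_rot: [0.0, 0.707, 0.707, -0.0]
contact_force: [-0.0, 0.4, 0.5]
finger_gap: 0.0853
```

Call:
apply_moves(increments=[[[0,0,-0.4],0],[[0,0,-0.8],0],[[0,0,-1],0],[[0,0,-1],0],[[0,0,-1],0],[[0,0,-1],0],[[0,0,-0.5],0],[[0,0,0],0]])

```text
time_s: 41.0
eef_pos: [0.6406, 0.1049, 0.3708]
eef_rot: [0.001, 0.707, 0.707, 0.001]
contact_force: [0.7, -0.1, 0.0]
finger_gap: 0.0853
```

Call:
apply_moves(increments=[[[-0.4,-0.3,0],0],[[-0.9,-0.8,0],0],[[-0.9,-0.8,0],0],[[-0.9,-0.8,0],0],[[-0.9,-0.8,0],0],[[-0.8,-0.8,0],0],[[0,-0.8,0],0],[[0,-0.8,0],0],[[0,0,0],0],[[0,0,0],0]])

```text
time_s: 42.25
eef_pos: [0.4635, -0.0393, 0.3688]
eef_rot: [-0.0, 0.707, 0.707, -0.0]
contact_force: [0.7, -0.2, -0.3]
finger_gap: 0.0855
```

```bash
python3 - <<'E'
from h import *
a=snapshot("scene");b=snapshot("side")
cv2.imwrite("pics/fs.png",a[:,:,::-1]);cv2.imwrite("pics/fd.png",b[:,:,::-1])
c1=cv2.resize(a[140:350,230:530],(750,525))
cv2.imwrite("pics/f.png",np.concatenate([cv2.resize(a[150:340,240:500],(400,292)),cv2.resize(b[140:330,200:460],(400,292))],1)[:,:,::-1])
E
```

```text
(no output)
```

View pics/f.png

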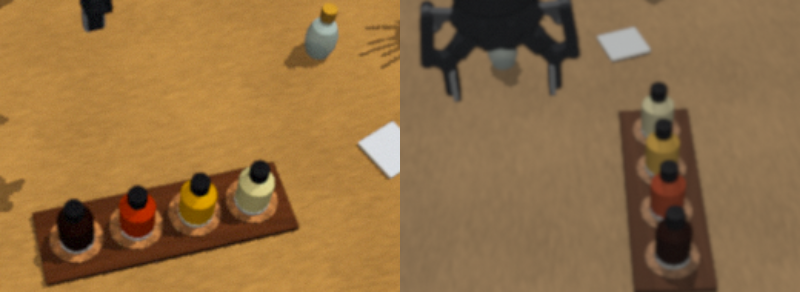

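Both views show all four upright, with straw nearest the white tile and brown at the black end. The flacon hasn't moved. A quick numeric check of the cap positions follows.

```bash
python3 - <<'E'
from h import *
A=cv2.imread("pics/fs.png");B=cv2.imread("pics/fd.png")
T={"brown/a":(.630,-.0995),"copper/b":(.6335,-.032),"gold/c":(.637,.036),"straw/d":(.6405,.104)}
for k,(x,y) in T.items():
    cs=[]
    for n,im in(("scene",A),("side",B)):
        c=camera_params(n);u,v=cv2.projectPoints(np.array([[x,y,.074]]),cv2.Rodrigues(c["R"])[0],c["t"],c["intrinsics"],c["dist"])[0][0,0].astype(int)
        m=np.zeros(im.shape[:2],bool);m[v-11:v+(8 if "brown" not in k else 6),u-9:u+10]=1;m&=im.max(2)<45
        q=max(blobs(m,20,400),key=lambda q:q[1]);cs.append(q[0])
    p,e=tri(ray("scene",cs[0]),ray("side",cs[1]));print(k,p,"off mm",(p[:2]-[x,y])*1e3,"ray gap",e[0])
E
```

```text
brown/a [ 0.6302 -0.0991  0.0728] off mm [0.25   0.3922] ray gap 0.0002263231754630249
copper/b [ 0.6344 -0.0316  0.0742] off mm [0.8878 0.3977] ray gap 0.0005367308031510271
gold/c [0.6381 0.037  0.0743] off mm [1.1408 1.0138] ray gap 0.0006692061933580047
straw/d [0.6417 0.1034 0.0739] off mm [ 1.1779 -0.6333] ray gap 0.0008793631269658791
```

```bash
python3 -c "
from rig import *
print(job_done())"
```

```text
the job is handed in; nothing more can be done
None
```

The four oil bottles stand upright on the cork discs, from straw at the white-tile end (d) through gold (c) and copper (b) to brown at the black-tile end (a). I've handed the job in; it reports no verdict.

- **Final checks:** Both fixed cameras showed all four upright and in the right order. Each cap was within 2 mm of its disc centre at the expected height, with a calibration accuracy of about 2 mm.
- **Handling:** I lowered each bottle in small steps and let go at about 5 N of contact. The highest force I read was about 8 N, during a grasp.
- **Flacon and time:** The flacon was never touched. The last move ended at 42 s of the 104 s allowed, with the gripper open and clear of everything.
- **Failed or disagreeing checks:** None failed. The first camera estimates of brown and straw were 2–3 mm off, and the close-up wrist views corrected them.

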